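Load the vial shaker and latch its sliding guard

ROBOT

A 6-joint arm with a two-finger parallel gripper is mounted at the origin on a cart in front of the work surface, level with it; the furniture and walls round the work are solid. World frame = base frame: x ahead of the robot, y to its left, z up, the work surface at z = 0. Lengths are in m, angles in degrees, forces in N, time in s.
With the tool pointing down it reaches from about 0.275 to 0.825 m from the base axis. Payload 4.9 kg.
Tool frame: the origin (TCP) lies midway between the tips of the shut fingers; the grasp point (between the pads) lies 19 mm behind it; z points along the fingers, y is the line along which they close (so a half turn about z gives the same grasp; the last joint's range is limited). The gripper opens to 85 mm and grips with 20 to 120 N. Pads are 22 mm wide; open, the fingers measure 114 mm over their backs; the gripper's body (76 mm by 85 mm) begins 54 mm behind the grasp point. The pads swing forward as they close: fully open they stand 13 mm farther back than shut.
Start: joints at [-77.991, 18.69, -11.035, 60.275, 0, 82.311], TCP at [0.185, -0.518, 0.231] pointing down, gripper open.
Joint ranges: [-152.03, 152.03], [-55.5, 102.48], [-74.3, 77.21], [-110.64, 120.58], [-84.22, 78.4], [-180, 180]. Speed limits (degrees/s): [147.25, 147.25, 180, 180, 180, 180].

INTERFACE

Orientations are given as [roll, pitch, yaw] about the fixed x, y, z axes, in that order (R = Rz(yaw) Ry(pitch) Rx(roll)).
In Python, from workcell import r gives the robot as it stands.
- The arm moves only by the tool arm_command, never from a script. Its argument "series" is a list of rows, each an object of numbers: "dx", "dy", "dz": the shift along the tool's x, y, z normalised to -1 to 1, where 1 is 75 mm; "twist": the turn about the tool's z normalised to -1 to 1, where 1 is 2 rad; "gripper": the opening, from 0 (shut) to 1 (fully open). A call has 1 to 20 rows; each row shifts and turns the commanded pose from where the row before left it, along the tool's axes as they then stand; what a row does not reach is not made up. A row lasts 1/12 s, in which the tool goes at most 41.7 mm and 7.16 degrees, less where a joint would pass 70% of its speed; a pose out of reach is approached as far as the arm can. A call with a number of a shift or a turn outside -1 to 1 is refused whole. A call with a gripper value outside its range is refused whole. The fingers move at their own pace and stop on an object; "grip_force" is the grip in N (left out, the last holds). Time passes only in rows, so rows that do not move let the fingers close. It gives the time, the measured TCP pose, the force, the opening and the grip force at its end, in the units of the state.
- r.sense(): the state, without advancing time (a new reading comes with each control period).
- r.snapshot(name): name is "scene" or "top"; returns the picture (400x640x3 uint8, red, green, blue); there is no depth.
- r.calibration(name): a dict with "K" (3x3 intrinsics, pixels), "k1" (the pictures are not rectified: a ray, as slopes to the right and down, at radius r is drawn at 1 + k1 r^2 times it, then the intrinsics apply), "extrinsics" (4x4, takes a point from camera to world coordinates). Camera axes: x right, y down, z forward; pixel columns grow to the right and rows downward; lengths in m; the calibration is good to about 2 mm. A picture is of the moment at which its call begins. calibration takes no time and is no camera call.
- r.sign_off(): hands the job in; it is judged then, once.
The state is a dict: "time": time; "joint_positions": joint angles; "qd": joint speeds; "tau": joint torques, N m; "ee_pos": TCP position; "orientation": TCP orientation; "force": force on the tool from outside, world axes, zero at the start; "wrist_torque": the same for the moment, N m; "width": finger opening in m; "grip_force": force on a finger pad.
Only numpy, scipy, OpenCV 4.12 (cv2) and the standard library are available. Lean on these libraries where they do the work, as an engineer would, in place of code of your own. Each camera call takes 0.05 s, during which the arm holds its last target. There are 200 camera calls.

TASK

Stand the loose crimp-capped vial upright and fully down in the empty well of the vial shaker, then slide the shaker's clear guard shut and press it home until the spring latch clicks and holds it by itself. The hood is thin: push it steadily and never force it hard into its rubber buffers. Leave the vial that is already loaded and the open dish where they are.

Things in the scene. Friction and masses are not known exactly. Their poses are not given: they have to be found in the camera images.
- shaker: Vial shaker fixed to the bench: white housing 144 (x) x 320 (y) x 49 mm high, control panel on its front (-x). Origin: centre of the underside; x to the back, y along its length toward the end where the open guard is parked. A block at y = -25 mm (top z = 75 mm) has two wells side by side in x. A steel keeper bracket at the -y end, up to z = 130 mm, carries the latch.
- well (a point): Centre of the mouth of the empty well, the one nearer the front: 23 mm across, 16 mm deep, chamfered 1.5 mm. At (-22, -25, 75) mm in the shaker's frame, axes as the shaker's. The other well lies 44 mm farther back. From the well it is 50 mm or more in y to the parked guard and 55 mm to the latch; the keeper's spring pins (z = 85 mm) pass 34 mm to the front of it.
- sample_vial: The loose crimp-capped glass vial on the bench, 20 mm across, 38 mm tall. Origin: centre of its base, z along its axis. Seated, its base stands 16 mm below the well's mouth and its top 22 mm above it.
- other_vial: The vial already loaded in the rear well, 18 mm across, 34 mm tall; origin at the centre of its base. To be left there.
- guard (a joint): Travel (m) of the sliding guard along the shaker's y: 0.115 to 0.13 parked open, falling as it shuts toward -y; drag about 1.5 N, 0.45 kg. Latched it rests somewhere from -0.012 to +0.012: the keeper sits anywhere in its 22 mm slots. Not latched, spring pins throw it back to 27 mm from the latched place. Clear hood 128 x 110 mm, top at z = 113 mm.
- handle (a point): Middle of the guard's black bar handle, which moves with it: 10 mm thick, 76 mm long in the shaker's x, 18 mm clear above the hood at its trailing edge; at (0, 16 mm + travel, 136 mm) in the shaker's frame, axes as the shaker's. Push it from its +y side with shut fingers, or pinch it from above.
- pawl (a joint): Angle (rad) of the sprung latch arm: 0 at rest, about 0.15 with its roller up the guard's ramp, back to 0 once caught. Spring pins resist the last 27 mm (2.5 to 6 N), the ramp from 22 mm to 8 mm before the latched place; the push peaks at 9 to 14 N and drops at the click, a moment before the guard rests against the rubber buffers.
- buffer (a joint): How far (m) the two rubber buffers on the keeper are squashed by the guard: 0 untouched, 6 N per mm. They begin 1 mm past the latched place. Squashed by more than 2 mm, that is with a push of over about 16 N on the handle in all, the thin hood cracks.
- dish: Open culture dish, 52 mm across and 12 mm high, on the bench before the shaker; origin at the centre of its underside. Leave alone.
Mind the look-alikes: they are no part of the job. What is shaped like the sample_vial but blue is not meant.

How it is judged (in metres and radians):
On the way:
1. the vial stands fully down in the empty well, let go, while the guard is still open (horizontal distance between sample_vial and well below 0.005 m and z of sample_vial in the frame of well below -0.013 m and angle between sample_vial's own z axis and vertical below 0.2 rad and contact force between the fingers and sample_vial below 0.1 N and value of joint guard above 0.09 m), for 0.2 s.
At the end, for the whole second after the job is handed in: The vial stands upright (within 0.2 rad) and within 3 mm of fully down in the empty well; the guard is shut (travel under 13.5 mm) and held there untouched by the latch, its arm back down (under 0.04 rad); the other vial is still in its well (horizontal distance between sample_vial and well below 0.005 m and z of sample_vial in the frame of well below -0.013 m and angle between sample_vial's own z axis and vertical below 0.2 rad and value of joint guard below 0.0135 m and value of joint pawl below 0.04 rad and horizontal distance between other_vial and shaker below 0.045 m and angle between other_vial's own z axis and vertical below 0.3 rad and height (world z) of other_vial below 0.07 m).
It fails at once if the guard is forced hard into its rubber buffers (squashed more than 2 mm) (value of joint buffer above 0.002 m).
It fails at once if the dish is pushed more than 20 mm (distance of dish from where it was at the start of the episode above 0.02 m).
It fails at once if the loaded vial is taken out of its well (height (world z) of other_vial above 0.072 m).
It also fails if it takes over 62 s, if anything falls off the work surface, if the arm or the gripper's body presses on something with over 40 N, if the wrist force passes 120 N, or if a joint passes its speed limit or range.

## Working session

There is one attempt and no reset: what is moved stays moved. The work goes in short steps, Python scripts to look and compute and a tool call to move; the robot and the scene stay as the last step left them, time stands still between calls to the robot, and variables do not carry over. Pictures are saved under pics/ and viewed, at most 10 in all, crops included, and the job is handed in when it is done.

Besides the shell and the picture viewer there is one more tool, called after ">>>" as name(argument=value, ...), one argument or row to a line, values as JSON. arm_command: Moves the arm, as the interface text tells. Its arguments: {"type":"object","properties":{"series":{"type":"array"},"grip_force":{"type":"number"}},"required":["series"]}

```bash
mkdir -p pics
python3 - <<'E'
from workcell import r
import cv2
for n in("scene","top"):
    im=r.snapshot(n); cv2.imwrite(f"pics/{n}0.png",im[:,:,::-1]); c=r.calibration(n); print(n,c)
print(r.sense())
E
```

```text
scene {'K': array([[381.8029704 ,   0.        , 321.15138493],
       [  0.        , 381.8029704 , 197.50730393],
       [  0.        ,   0.        ,   1.        ]]), 'k1': -0.03816972003371291, 'extrinsics': array([[-0.20431896, -0.46635805,  0.86067644, -0.22536098],
       [-0.97857348,  0.0744479 , -0.19196731, -0.22974942],
       [ 0.02544995, -0.8814577 , -0.47157674,  0.49890842],
       [ 0.        ,  0.        ,  0.        ,  1.        ]])}
top {'K': array([[386.61622991,   0.        , 319.48988636],
       [  0.        , 386.61622991, 206.32430443],
       [  0.        ,   0.        ,   1.        ]]), 'k1': -0.08117604136824369, 'extrinsics': array([[-0.0171722 , -0.9962206 ,  0.08514475,  0.45665433],
       [-0.99958818,  0.01514715, -0.0243729 , -0.40190555],
       [ 0.02299108, -0.08552822, -0.99607045,  0.96530644],
       [ 0.        ,  0.        ,  0.        ,  1.        ]])}
{'time': 0.1, 'joint_positions': array([-7.79899790e+01,  1.87293755e+01, -1.10844243e+01,  6.02755893e+01,
        1.55120226e-04,  8.23103693e+01]), 'qd': array([ 0.01357845, -0.03987826,  0.23856727,  0.02483237, -0.15613108,
       -0.03758968]), 'tau': array([ 1.65487210e-03, -4.44240582e+01,  2.63036907e+01,  7.85343902e-03,
        3.46039621e-05, -5.27836420e-06]), 'ee_pos': array([ 0.18529848, -0.51730233,  0.2305787 ]), 'orientation': array([-1.79911435e+02, -1.21145926e-02,  1.96996422e+01]), 'force': array([-0.45819376, -0.24495971, -0.26818097]), 'wrist_torque': array([-0.02696166, -0.02115572,  0.00190739]), 'grip_force': 0.0, 'width': 0.08519594272342607}
```

View pics/scene0.png

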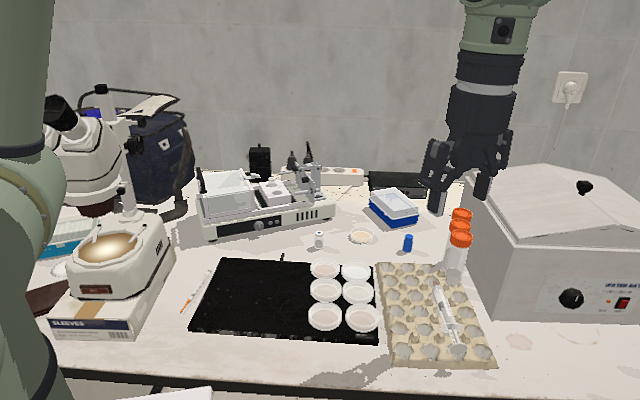

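View pics/top0.png

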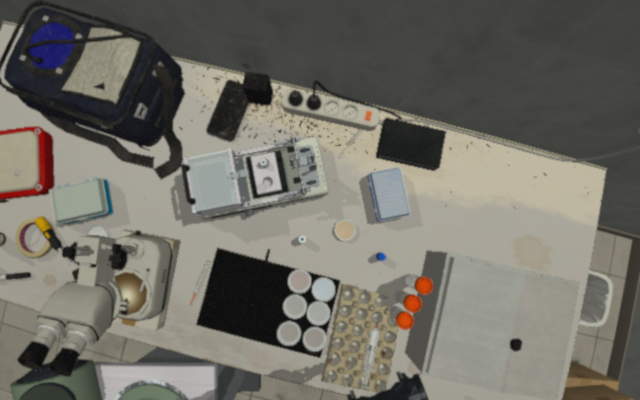

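The scene shows the shaker, guard parked at the left, wells at about top (265,172). Two things could be the vial: the clear, pale-capped one at scene (319,240) / top (301,239), and a blue look-alike at scene (407,243) / top (380,257). I choose the clear one and will check it in a crop. The dish is at top (344,230).

Run:
```python
import cv2,numpy as np
s=cv2.imread("pics/scene0.png");t=cv2.imread("pics/top0.png")
R=lambda a,w,h:cv2.resize(a,(w,h),interpolation=cv2.INTER_CUBIC)
a=R(t[130:255,170:370],800,500)
cv2.imwrite("pics/c_top.png",a)
b=R(s[140:260,190:350],800,600)
cv2.imwrite("pics/c_scene.png",b)
```

```text
(no output)
```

View pics/c_top.png

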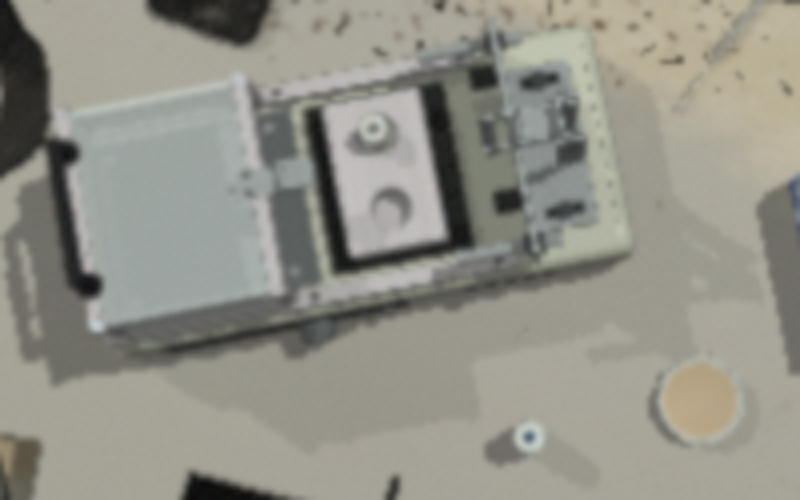

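View pics/c_scene.png

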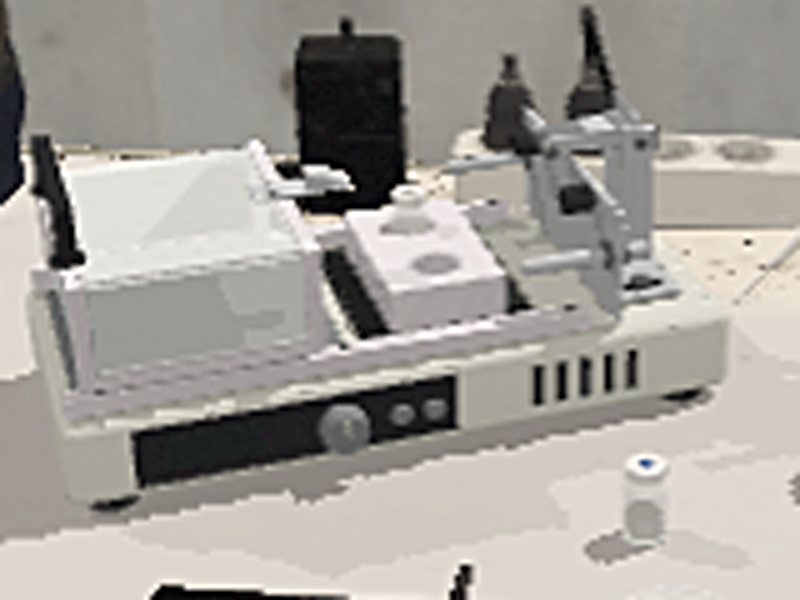

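The close crops show the clear vial standing upright with a white cap and blue septum, at top px (302,239) and scene px (319,233). The empty well is at top px (267,182) and scene px (277,192). The handle bar runs from top px (186,167) to (193,201).

```bash
cat > h.py <<'E'
import numpy as np,cv2
from workcell import r
def ray(n,p):
    c=r.calibration(n);K=c["K"];k=c["k1"]
    d=cv2.undistortPoints(np.array([[p]],float),K,np.array([k,0,0,0.]))[0,0]
    E=c["extrinsics"];return E[:3,3],E[:3,:3]@np.array([*d,1])
def plane(n,p,z):
    o,d=ray(n,p);return o+d*(z-o[2])/d[2]
def tri(pt,ps):
    a,d=ray("top",pt);b,e=ray("scene",ps)
    s=np.linalg.lstsq(np.c_[d,-e],b-a,rcond=None)[0]
    P,Q=a+s[0]*d,b+s[1]*e
    return (P+Q)/2,np.linalg.norm(P-Q)
def proj(n,P):
    c=r.calibration(n);E=np.linalg.inv(c["extrinsics"])
    return cv2.projectPoints(np.array([P],float),cv2.Rodrigues(E[:3,:3])[0],E[:3,3],c["K"],np.array([c["k1"],0,0,0.]))[0][0,0]
E
python3 - <<'E'
from h import *
np.set_printoptions(precision=4,suppress=True)
T=lambda x,y:(x/4+169.6,y/4+129.6); S=lambda x,y:(x/5+189.6,y/5+139.6)
for n,a,b in [("vial cap",T(529,436),S(646,464)),("well",T(390,207),S(436,262)),("other top",T(373,128),S(409,190)),
 ("handle rear",T(60,150),S(42,145)),("handle front",T(88,284),S(68,258)),
 ("blkFL",T(350,258),S(393,294)),("blkFR",T(450,240),S(505,277)),("blkRR",T(415,86),S(452,200)),("blkRL",T(322,106),S(347,215))]:
    print(n,*tri(a,b),plane("top",a,.075)[:2])
t=cv2.imread("pics/top0.png")
s=cv2.imread("pics/scene0.png")
for n,im,(x0,y0,x1,y1) in(("top",t,(290,228,314,250)),("scene",s,(308,225,330,252))):
    c=im[y0:y1,x0:x1].astype(int); m=(c[...,0]-c[...,2]>25); ys,xs=np.nonzero(m); print(n,"blue dot",m.sum(),xs.mean()+x0,ys.mean()+y0)
g=cv2.cvtColor(t,cv2.COLOR_BGR2GRAY)
# handle mask
h=np.zeros_like(g);h[160:210,178:198]=(g[160:210,178:198]<45)*255
for c in cv2.findContours(h,0,2)[0]:
    if cv2.contourArea(c)>20: print("handle",cv2.minAreaRect(c),c.reshape(-1,2).min(0),c.reshape(-1,2).max(0))
print("scene vial col",[s[y,319].tolist() for y in range(228,254,2)])
E
```

```text
vial cap [ 0.4593 -0.3803  0.0372] 0.0016306220075662623 [ 0.459  -0.3819]
well [ 0.5929 -0.3028  0.0748] 0.0004523352069801975 [ 0.5928 -0.303 ]
other top [ 0.6358 -0.2949  0.0936] 0.0013505116610173728 [ 0.6395 -0.2933]
handle rear [ 0.6179 -0.1274  0.1364] 0.0047058371200350176 [ 0.6296 -0.1097]
handle front [ 0.5465 -0.1389  0.1137] 0.0008968871638302385 [ 0.5506 -0.1274]
blkFL [ 0.5634 -0.2796  0.075 ] 0.000277485511121234 [ 0.5633 -0.2797]
blkFR [ 0.5735 -0.3355  0.0738] 0.004285128400786572 [ 0.573  -0.3377]
blkRR [ 0.6645 -0.318   0.073 ] 0.0005103206960226684 [ 0.6641 -0.3179]
blkRL [ 0.6532 -0.2636  0.074 ] 0.0005426487701780537 [ 0.653  -0.2635]
top blue dot 2 302.0 238.5
scene blue dot 3 318.6666666666667 232.33333333333334
handle ((187.8360137939453, 184.34799194335938), (37.83427047729492, 6.1715474128723145), 79.69515228271484) [183 166] [194 203]
scene vial col [[195, 203, 212], [209, 219, 225], [142, 84, 50], [250, 255, 255], [167, 172, 177], [204, 211, 215], [147, 152, 156], [150, 158, 161], [155, 161, 165], [157, 164, 168], [212, 220, 219], [220, 226, 236], [208, 216, 224]]
```

```bash
cat >> h.py <<'E'
from scipy.spatial.transform import Rotation as Ro
np.set_printoptions(precision=4,suppress=True)
def go(P,yaw=None):
    s=r.sense();o=s["orientation"]
    R=Ro.from_euler("xyz",o,degrees=True).as_matrix()
    print("pos",s["ee_pos"],"ori",o,"t",round(s["time"],2))
    tw=0 if yaw is None else np.radians(o[2]-yaw)
    if yaw is not None: print("twist",tw/2)
    R1=R@Ro.from_euler("z",tw).as_matrix()
    print("units: before twist",R.T@(np.array(P)-s["ee_pos"])/.075,"after twist",R1.T@(np.array(P)-s["ee_pos"])/.075)
E
python3 - <<'E'
from h import *
for z in(.131,.136,.141): print(plane("top",(187.8,184.35),z))
print("vial",plane("top",(302,238.6),.038),plane("scene",(318.8,232.5),.038),"dish",plane("top",(344.5,230),.012))
go((.4593,-.3808,.13),10.8)
E
```

```text
[ 0.5804 -0.1358  0.131 ]
[ 0.5797 -0.1374  0.136 ]
[ 0.579 -0.139  0.141]
vial [ 0.4591 -0.3815  0.038 ] [ 0.458  -0.3792  0.038 ] dish [ 0.4786 -0.486   0.012 ]
pos [ 0.1853 -0.5173  0.2306] ori [-179.9114   -0.0121   19.6996] t 0.1
twist 0.0776640295336505
units: before twist [ 4.0528 -0.4799  1.3426] after twist [ 3.9297 -1.1011  1.3426]
```

>>> arm_command(
  series=[
    {"twist": 0.039,"gripper": 0.65},
    {"twist": 0.039},
    {"dx": 0.33,"dy": -0.09},
    {"dx": 0.33,"dy": -0.09},
    {"dx": 0.33,"dy": -0.09},
    {"dx": 0.33,"dy": -0.09},
    {"dx": 0.33,"dy": -0.09},
    {"dx": 0.33,"dy": -0.09},
    {"dx": 0.33,"dy": -0.09},
    {"dx": 0.33,"dy": -0.09},
    {"dx": 0.33,"dy": -0.09,"dz": 0.3},
    {"dx": 0.33,"dy": -0.09,"dz": 0.3},
    {"dx": 0.33,"dy": -0.1,"dz": 0.3},
    {"dx": 0.3,"dy": -0.1,"dz": 0.3},
    {},
    {},
  ],
)

```text
validation failed for argument at $.se...
```

Run:
```python
from h import *
go((.459,-.3806,.02),10.8); print(r.sense()["width"])
R=lambda a,w,h:cv2.resize(a,(w,h),interpolation=cv2.INTER_CUBIC)
t=r.snapshot("top")[:,:,::-1];s=r.snapshot("scene")[:,:,::-1]
cv2.imwrite("pics/a.png",np.hstack([R(t[190:290,250:350],400,400),R(s[160:260,270:370],400,400)]))
```

```text
pos [ 0.1853 -0.5173  0.2306] ori [-179.9114   -0.0121   19.6996] t 0.1
twist 0.0776640295336505
units: before twist [ 4.0496 -0.4815  2.8093] after twist [ 3.9263 -1.1022  2.8093]
0.08519594272342607
```

View pics/a.png

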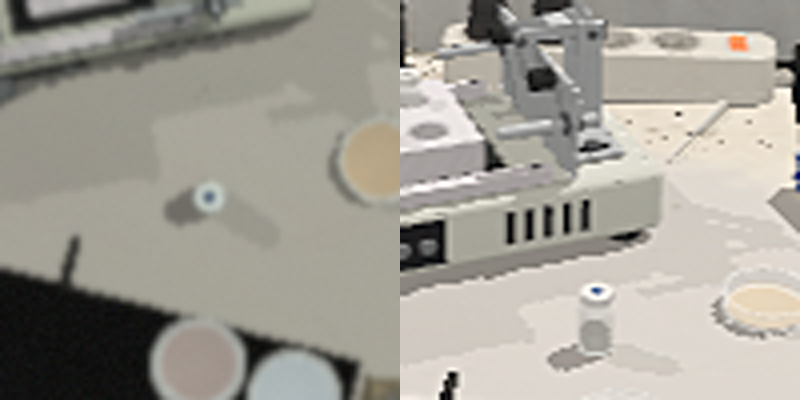

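The move was refused and the arm has not moved. The picture still shows the standing vial with the dish beside it. I'll send all the fields in every row.

>>> arm_command(
  series=[
    {"dx": 0,"dy": 0,"dz": 0,"twist": 0.039,"gripper": 0.65},
    {"dx": 0,"dy": 0,"dz": 0,"twist": 0.039,"gripper": 0.65},
    {"dx": 0.33,"dy": -0.09,"dz": 0,"twist": 0,"gripper": 0.65},
    {"dx": 0.33,"dy": -0.09,"dz": 0,"twist": 0,"gripper": 0.65},
    {"dx": 0.33,"dy": -0.09,"dz": 0,"twist": 0,"gripper": 0.65},
    {"dx": 0.33,"dy": -0.09,"dz": 0,"twist": 0,"gripper": 0.65},
    {"dx": 0.33,"dy": -0.09,"dz": 0,"twist": 0,"gripper": 0.65},
    {"dx": 0.33,"dy": -0.09,"dz": 0,"twist": 0,"gripper": 0.65},
    {"dx": 0.33,"dy": -0.09,"dz": 0,"twist": 0,"gripper": 0.65},
    {"dx": 0.33,"dy": -0.09,"dz": 0,"twist": 0,"gripper": 0.65},
    {"dx": 0.33,"dy": -0.09,"dz": 0.3,"twist": 0,"gripper": 0.65},
    {"dx": 0.33,"dy": -0.09,"dz": 0.3,"twist": 0,"gripper": 0.65},
    {"dx": 0.33,"dy": -0.1,"dz": 0.3,"twist": 0,"gripper": 0.65},
    {"dx": 0.3,"dy": -0.1,"dz": 0.3,"twist": 0,"gripper": 0.65},
    {"dx": 0,"dy": 0,"dz": 0,"twist": 0,"gripper": 0.65},
    {"dx": 0,"dy": 0,"dz": 0,"twist": 0,"gripper": 0.65},
  ],
  grip_force=30,
)

```text
time: 1.53
ee_pos: [0.4594, -0.38, 0.1395]
orientation: [-179.8, 0.1, 10.9]
force: [0.1, -0.1, 0.9]
width: 0.0555
grip_force: 0.0
```

Run:
```python
from h import *
go((.459,-.3806,.02),10.8); print(r.sense()["width"],r.sense()["force"])
R=lambda a,w,h:cv2.resize(a,(w,h),interpolation=cv2.INTER_CUBIC)
t=r.snapshot("top")[:,:,::-1];s=r.snapshot("scene")[:,:,::-1]
cv2.imwrite("pics/b.png",np.hstack([R(t[190:290,250:350],400,400),R(s[160:260,270:370],400,400)]))
```

```text
pos [ 0.4594 -0.38    0.1395] ori [-179.821     0.1364   10.8919] t 1.53
twist 0.0008017625961980395
units: before twist [-0.0025  0.0117  1.5931] after twist [-0.0024  0.0117  1.5931]
0.05546547076629524 [ 0.0921 -0.1058  0.8645]
```

View pics/b.png

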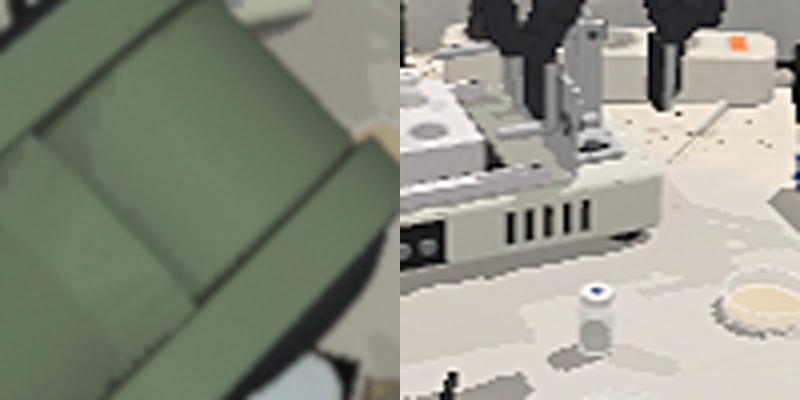

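In the scene view (crop) the fingers are at about x=535 and x=665, either side of the vial at x=597, so they are centred on it. The arm blocks the top view. Descending.

>>> arm_command(
  series=[
    {"dx": 0,"dy": 0.01,"dz": 0.2,"twist": 0,"gripper": 0.65},
    {"dx": 0,"dy": 0,"dz": 0.25,"twist": 0,"gripper": 0.65},
    {"dx": 0,"dy": 0,"dz": 0.25,"twist": 0,"gripper": 0.65},
    {"dx": 0,"dy": 0,"dz": 0.25,"twist": 0,"gripper": 0.65},
    {"dx": 0,"dy": 0,"dz": 0.25,"twist": 0,"gripper": 0.65},
    {"dx": 0,"dy": 0,"dz": 0.2,"twist": 0,"gripper": 0.65},
    {"dx": 0,"dy": 0,"dz": 0.1,"twist": 0,"gripper": 0.65},
    {"dx": 0,"dy": 0,"dz": 0.09,"twist": 0,"gripper": 0.65},
    {"dx": 0,"dy": 0,"dz": 0,"twist": 0,"gripper": 0.65},
    {"dx": 0,"dy": 0,"dz": 0,"twist": 0,"gripper": 0.65},
    {"dx": 0,"dy": 0,"dz": 0,"twist": 0,"gripper": 0.65},
  ],
)

```text
time: 2.55
ee_pos: [0.4602, -0.3833, 0.0232]
orientation: [179.9, -0.1, 10.7]
force: [0.4, 0.7, -0.2]
width: 0.0559
grip_force: 0.0
```

>>> arm_command(
  series=[
    {"dx": 0,"dy": 0,"dz": 0,"twist": 0,"gripper": 0.3},
    {"dx": 0,"dy": 0,"dz": 0,"twist": 0,"gripper": 0.3},
    {"dx": 0,"dy": 0,"dz": 0,"twist": 0,"gripper": 0.3},
    {"dx": 0,"dy": 0,"dz": 0,"twist": 0,"gripper": 0.1},
    {"dx": 0,"dy": 0,"dz": 0,"twist": 0,"gripper": 0.1},
    {"dx": 0,"dy": 0,"dz": 0,"twist": 0,"gripper": 0.1},
    {"dx": 0,"dy": 0,"dz": 0,"twist": 0,"gripper": 0.1},
    {"dx": 0,"dy": 0,"dz": 0,"twist": 0,"gripper": 0.1},
  ],
  grip_force=30,
)

```text
time: 3.22
ee_pos: [0.4599, -0.3826, 0.0224]
orientation: [180.0, -0.0, 10.8]
force: [0.1, 1.1, 2.9]
width: 0.0187
grip_force: 29.1
```

>>> arm_command(
  series=[
    {"dx": 0,"dy": 0,"dz": -0.1,"twist": 0,"gripper": 0.1},
    {"dx": 0,"dy": 0,"dz": -0.2,"twist": 0,"gripper": 0.1},
    {"dx": 0,"dy": 0,"dz": -0.25,"twist": 0,"gripper": 0.1},
    {"dx": 0,"dy": 0,"dz": -0.25,"twist": 0,"gripper": 0.1},
    {"dx": 0,"dy": 0,"dz": -0.25,"twist": 0,"gripper": 0.1},
    {"dx": 0,"dy": 0,"dz": -0.25,"twist": 0,"gripper": 0.1},
    {"dx": 0,"dy": 0,"dz": -0.25,"twist": 0,"gripper": 0.1},
    {"dx": 0,"dy": 0,"dz": -0.1,"twist": 0,"gripper": 0.1},
    {"dx": 0,"dy": 0,"dz": 0,"twist": 0,"gripper": 0.1},
    {"dx": 0,"dy": 0,"dz": 0,"twist": 0,"gripper": 0.1},
    {"dx": 0,"dy": 0,"dz": 0,"twist": 0,"gripper": 0.1},
  ],
)

```text
time: 4.13
ee_pos: [0.4591, -0.3819, 0.1445]
orientation: [-179.9, 0.1, 10.8]
force: [0.2, 0.3, -0.7]
width: 0.0185
grip_force: 29.0
```

Run:
```python
from h import *
go((.5925,-.303,.135),10.8); print(r.sense()["width"],r.sense()["force"])
s=r.snapshot("scene")[:,:,::-1]
p=proj("scene",r.sense()["ee_pos"]).astype(int);print(p)
x,y=p
cv2.imwrite("pics/c.png",cv2.resize(s[y-60:y+40,x-50:x+50],(500,500),interpolation=cv2.INTER_CUBIC))
```

```text
pos [ 0.4591 -0.3819  0.1445] ori [-179.9025    0.0651   10.7564] t 4.13
twist -0.00038017496219209905
units: before twist [ 1.9444 -0.701   0.1259] after twist [ 1.9449 -0.6995  0.1259]
0.01848962850520732 [ 0.2123  0.2631 -0.6838]
[321 188]
```

View pics/c.png

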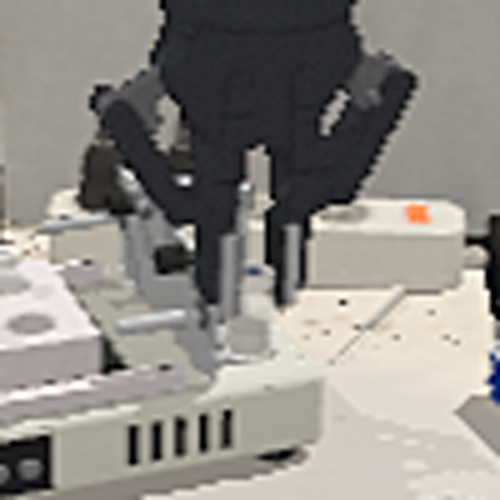

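The vial is held upright between the fingers, cap at crop (255,270) and base at crop (250,352). I'll go sideways first to stay clear of the keeper, then back over the well.

>>> arm_command(
  series=[
    {"dx": 0,"dy": -0.15,"dz": 0,"twist": 0,"gripper": 0.1},
    {"dx": 0,"dy": -0.25,"dz": 0,"twist": 0,"gripper": 0.1},
    {"dx": 0,"dy": -0.2,"dz": 0,"twist": 0,"gripper": 0.1},
    {"dx": 0.1,"dy": -0.1,"dz": 0,"twist": 0,"gripper": 0.1},
    {"dx": 0.2,"dy": 0,"dz": 0,"twist": 0,"gripper": 0.1},
    {"dx": 0.25,"dy": 0,"dz": 0,"twist": 0,"gripper": 0.1},
    {"dx": 0.25,"dy": 0,"dz": 0,"twist": 0,"gripper": 0.1},
    {"dx": 0.25,"dy": 0,"dz": 0,"twist": 0,"gripper": 0.1},
    {"dx": 0.25,"dy": 0,"dz": 0,"twist": 0,"gripper": 0.1},
    {"dx": 0.25,"dy": 0,"dz": 0,"twist": 0,"gripper": 0.1},
    {"dx": 0.2,"dy": 0,"dz": 0,"twist": 0,"gripper": 0.1},
    {"dx": 0.15,"dy": 0,"dz": 0.1,"twist": 0,"gripper": 0.1},
    {"dx": 0.04,"dy": 0,"dz": 0.1,"twist": 0,"gripper": 0.1},
    {"dx": 0,"dy": 0,"dz": 0,"twist": 0,"gripper": 0.1},
    {"dx": 0,"dy": 0,"dz": 0,"twist": 0,"gripper": 0.1},
    {"dx": 0,"dy": 0,"dz": 0,"twist": 0,"gripper": 0.1},
    {"dx": 0,"dy": 0,"dz": 0,"twist": 0,"gripper": 0.1},
  ],
)

```text
time: 5.6
ee_pos: [0.5922, -0.304, 0.131]
orientation: [-180.0, 0.0, 10.7]
force: [-0.6, -0.0, 0.7]
width: 0.0188
grip_force: 29.0
```

Run:
```python
from h import *
go((.5925,-.303,.0835),10.8); print(r.sense()["width"],r.sense()["force"])
s=r.snapshot("scene")[:,:,::-1]
P=r.sense()["ee_pos"]
p=proj("scene",P).astype(int);print(p, "well px",proj("scene",(.5925,-.303,.075)), "vial base px if as expected",proj("scene",P-[0,0,.0224]),"cap px",proj("scene",P+[0,0,.0156]))
x,y=p
c=s[y-30:y+40,x-40:x+60].astype(int)
m=(c[...,0]-c[...,2]>25);ys,xs=np.nonzero(m);print("blue",m.sum(),xs.mean()+x-40,ys.mean()+y-30)
print("origin",x-40,y-30)
cv2.imwrite("pics/d.png",cv2.resize(s[y-30:y+40,x-40:x+60],(800,560),interpolation=cv2.INTER_CUBIC))
```

```text
pos [ 0.5922 -0.304   0.131 ] ori [-179.9967    0.014    10.7107] t 5.6
twist -0.0007797008327656691
units: before twist [ 0.0072 -0.0128  0.6328] after twist [ 0.0072 -0.0128  0.6328]
0.01880898666356663 [-0.5829 -0.0062  0.7099]
[276 170] well px [276.9943 192.0144] vial base px if as expected [277.0941 179.3141] cap px [276.6279 164.4961]
blue 0 nan nan
origin 236 140<stdin>:8: RuntimeWarning: Mean of empty slice.
  ret = ret.dtype.type(ret / rcount)
```

View pics/d.png

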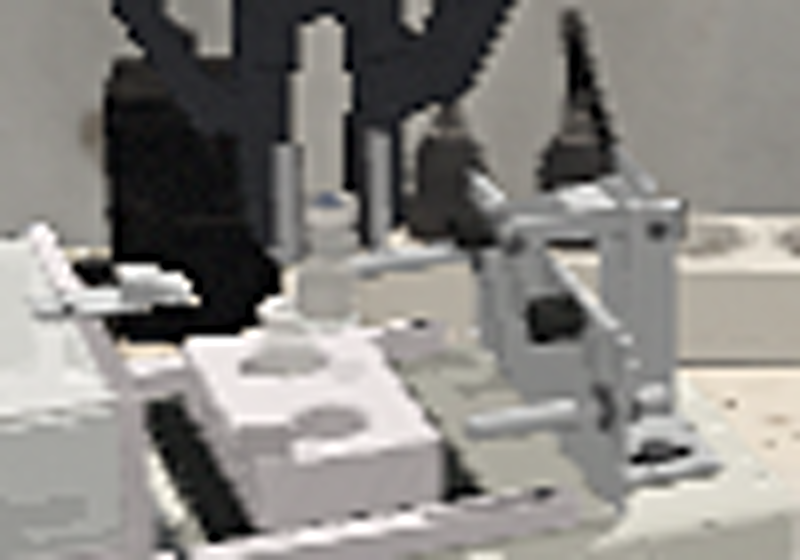

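Cap seen at crop (328,200), which is (276.6,164.6), against a predicted (276.6,164.5). The well is at crop (330,420), which also matches. Lowering the vial.

>>> arm_command(
  series=[
    {"dx": 0.007,"dy": -0.01,"dz": 0.08,"twist": 0,"gripper": 0.1},
    {"dx": 0,"dy": 0,"dz": 0.1,"twist": 0,"gripper": 0.1},
    {"dx": 0,"dy": 0,"dz": 0.1,"twist": 0,"gripper": 0.1},
    {"dx": 0,"dy": 0,"dz": 0.08,"twist": 0,"gripper": 0.1},
    {"dx": 0,"dy": 0,"dz": 0.06,"twist": 0,"gripper": 0.1},
    {"dx": 0,"dy": 0,"dz": 0.04,"twist": 0,"gripper": 0.1},
    {"dx": 0,"dy": 0,"dz": 0.04,"twist": 0,"gripper": 0.1},
    {"dx": 0,"dy": 0,"dz": 0.04,"twist": 0,"gripper": 0.1},
    {"dx": 0,"dy": 0,"dz": 0,"twist": 0,"gripper": 0.1},
    {"dx": 0,"dy": 0,"dz": 0,"twist": 0,"gripper": 0.1},
    {"dx": 0,"dy": 0,"dz": 0,"twist": 0,"gripper": 0.1},
  ],
)

```text
time: 6.57
ee_pos: [0.5932, -0.303, 0.0903]
orientation: [180.0, 0.0, 10.8]
force: [0.4, 0.2, -0.3]
width: 0.0186
grip_force: 29.1
```

Base is at about 0.068, some 7 mm into the well with no contact force. Continuing.

>>> arm_command(
  series=[
    {"dx": 0,"dy": 0,"dz": 0.03,"twist": 0,"gripper": 0.1},
    {"dx": 0,"dy": 0,"dz": 0.03,"twist": 0,"gripper": 0.1},
    {"dx": 0,"dy": 0,"dz": 0.02,"twist": 0,"gripper": 0.1},
    {"dx": 0,"dy": 0,"dz": 0.015,"twist": 0,"gripper": 0.1},
    {"dx": 0,"dy": 0,"dz": 0.01,"twist": 0,"gripper": 0.1},
    {"dx": 0,"dy": 0,"dz": 0,"twist": 0,"gripper": 0.1},
    {"dx": 0,"dy": 0,"dz": 0,"twist": 0,"gripper": 0.1},
    {"dx": 0,"dy": 0,"dz": 0,"twist": 0,"gripper": 0.1},
  ],
)

```text
time: 7.23
ee_pos: [0.5932, -0.303, 0.0823]
orientation: [180.0, 0.0, 10.8]
force: [0.6, -1.0, -1.3]
width: 0.0186
grip_force: 29.1
```

>>> arm_command(
  series=[
    {"dx": 0,"dy": 0,"dz": 0,"twist": 0,"gripper": 0.3},
    {"dx": 0,"dy": 0,"dz": 0,"twist": 0,"gripper": 0.45},
    {"dx": 0,"dy": 0,"dz": 0,"twist": 0,"gripper": 0.45},
    {"dx": 0,"dy": 0,"dz": 0,"twist": 0,"gripper": 0.45},
    {"dx": 0,"dy": 0,"dz": 0,"twist": 0,"gripper": 0.45},
    {"dx": 0,"dy": 0,"dz": 0,"twist": 0,"gripper": 0.45},
    {"dx": 0,"dy": 0,"dz": -0.1,"twist": 0,"gripper": 0.45},
    {"dx": 0,"dy": 0,"dz": -0.2,"twist": 0,"gripper": 0.45},
    {"dx": 0,"dy": 0,"dz": -0.3,"twist": 0,"gripper": 0.45},
    {"dx": 0,"dy": 0,"dz": -0.3,"twist": 0,"gripper": 0.45},
    {"dx": 0,"dy": 0,"dz": -0.3,"twist": 0,"gripper": 0.45},
    {"dx": 0,"dy": 0,"dz": -0.3,"twist": 0,"gripper": 0.45},
    {"dx": 0,"dy": 0,"dz": -0.15,"twist": 0,"gripper": 0.2},
    {"dx": 0,"dy": 0,"dz": 0,"twist": 0,"gripper": 0},
    {"dx": 0,"dy": 0,"dz": 0,"twist": 0,"gripper": 0},
    {"dx": 0,"dy": 0,"dz": 0,"twist": 0,"gripper": 0},
  ],
)

```text
time: 8.57
ee_pos: [0.5925, -0.3024, 0.2046]
orientation: [-179.9, 0.1, 10.8]
force: [0.2, 0.2, -0.4]
width: 0.0006
grip_force: 0.0
```

Run:
```python
from h import *
a=np.radians(10.8);u=np.array([-np.sin(a),np.cos(a)])
s=r.snapshot("scene")[:,:,::-1]
print("cap px expected",proj("scene",(.5925,-.303,.097)))
c=s[160:200,255:300].astype(int);m=(c[...,0]-c[...,2]>20);ys,xs=np.nonzero(m);print("blue",m.sum(),(xs+255).tolist(),(ys+160).tolist())
h=np.array([.5797,-.1374]);b=np.array([.6137,-.2992])
print("handle along y from block",(h-b)@u,"across",(h-b)@[np.cos(a),np.sin(a)])
# target behind handle: shut fingers 40 mm past bar centre
q=h+.04*u
go((*q,.20),10.8)
cv2.imwrite("pics/e.png",cv2.resize(s[130:230,185:345],(800,500),interpolation=cv2.INTER_CUBIC))
```

```text
cap px expected [276.727 183.798]
blue 2 [275, 276] [184, 184]
handle along y from block 0.1653050418638165 across -0.0030794698248051977
pos [ 0.5924 -0.3023  0.2042] ori [-179.8779    0.1241   10.7605] t 8.62
twist -0.00034501246136973035
units: before twist [ 0.2446 -2.725   0.0619] after twist [ 0.2465 -2.7248  0.0619]
```

View pics/e.png

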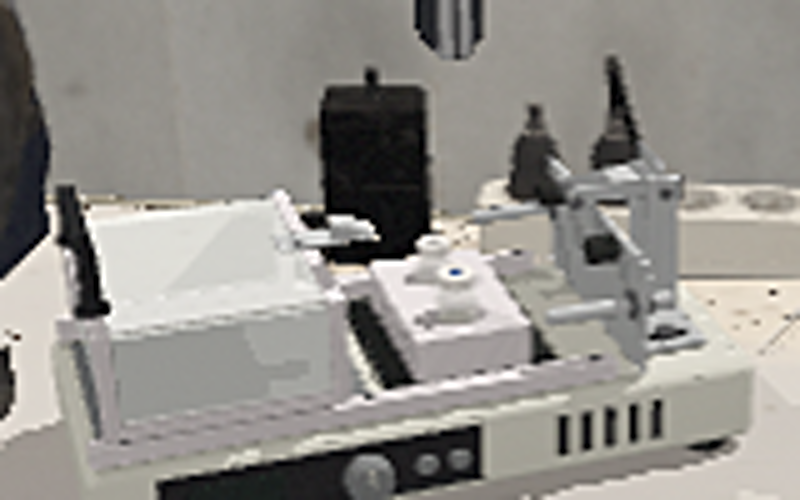

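The vial stands down in the front well, cap at crop (455,272), i.e. (276,184) as predicted, and the guard is still parked. The handle is at crop (80,250), and the bag is behind and left of it. I'll check the clearance to the bag strap.

Run:
```python
from h import *
for z in(0,.05,.1,.15,.2):
    for p in((165,173),(184,140)):
        P=plane("top",p,z);print(z,p,P,proj("scene",P))
for d in(.025,.03):
    a=np.radians(10.8);u=np.array([-np.sin(a),np.cos(a)]);q=np.array([.5805,-.1374])+d*u
    print(q,proj("top",(*q,.13)),proj("top",(q[0]+.04,q[1]+.045,.2)));go((*q,.2042))
```

```text
0 (165, 173) [ 0.63   -0.0349  0.    ] [167.5785 219.997 ]
0 (184, 140) [ 0.7146 -0.0821  0.    ] [190.4867 202.1539]
0.05 (165, 173) [ 0.621  -0.0539  0.05  ] [171.9066 203.3998]
0.05 (184, 140) [ 0.7012 -0.0986  0.05  ] [194.0305 187.2088]
0.1 (165, 173) [ 0.612  -0.0729  0.1   ] [176.5368 185.7424]
0.1 (184, 140) [ 0.6878 -0.1152  0.1   ] [197.8305 171.2585]
0.15 (165, 173) [ 0.6031 -0.0919  0.15  ] [181.4987 166.9303]
0.15 (184, 140) [ 0.6745 -0.1318  0.15  ] [201.9136 154.2059]
0.2 (165, 173) [ 0.5941 -0.111   0.2   ] [186.8255 146.8588]
0.2 (184, 140) [ 0.6611 -0.1483  0.2   ] [206.3102 135.9418]
[ 0.5758 -0.1128] [177.5261 186.6952] [144.3628 162.7992]
pos [ 0.5924 -0.3023  0.2042] ori [-179.8779    0.1241   10.7605] t 8.62
units: before twist [ 0.2551 -2.5231  0.0054] after twist [ 0.2551 -2.5231  0.0054]
[ 0.5749 -0.1079] [175.3035 187.1587] [141.982  163.3066]
pos [ 0.5924 -0.3023  0.2042] ori [-179.8779    0.1241   10.7605] t 8.62
units: before twist [ 0.255  -2.5898  0.0056] after twist [ 0.255  -2.5898  0.0056]
```

>>> arm_command(
  series=[
    {"dx": 0,"dy": -0.1,"dz": 0,"twist": 0,"gripper": 0},
    {"dx": 0.03,"dy": -0.2,"dz": 0,"twist": 0,"gripper": 0},
    {"dx": 0.03,"dy": -0.25,"dz": 0,"twist": 0,"gripper": 0},
    {"dx": 0.03,"dy": -0.25,"dz": 0,"twist": 0,"gripper": 0},
    {"dx": 0.03,"dy": -0.25,"dz": 0,"twist": 0,"gripper": 0},
    {"dx": 0.03,"dy": -0.25,"dz": 0,"twist": 0,"gripper": 0},
    {"dx": 0.03,"dy": -0.25,"dz": 0,"twist": 0,"gripper": 0},
    {"dx": 0.03,"dy": -0.25,"dz": 0,"twist": 0,"gripper": 0},
    {"dx": 0.03,"dy": -0.25,"dz": 0,"twist": 0,"gripper": 0},
    {"dx": 0.02,"dy": -0.25,"dz": 0,"twist": 0,"gripper": 0},
    {"dx": 0,"dy": -0.2,"dz": 0,"twist": 0,"gripper": 0},
    {"dx": 0,"dy": -0.1,"dz": 0,"twist": 0,"gripper": 0},
    {"dx": 0,"dy": 0,"dz": 0,"twist": 0,"gripper": 0},
    {"dx": 0,"dy": 0,"dz": 0,"twist": 0,"gripper": 0},
    {"dx": 0,"dy": 0,"dz": 0,"twist": 0,"gripper": 0},
    {"dx": 0,"dy": 0,"dz": 0,"twist": 0,"gripper": 0},
  ],
)

```text
time: 9.95
ee_pos: [0.5761, -0.1086, 0.2061]
orientation: [180.0, -0.0, 10.7]
force: [0.5, 0.4, 0.3]
width: 0.0004
grip_force: 0.0
```

Run:
```python
from h import *
go((.5747,-.107,.125),10.8); s=r.snapshot("scene")[:,:,::-1]; print(r.sense()["force"])
cv2.imwrite("pics/f.png",cv2.resize(s[110:230,130:290],(800,600),interpolation=cv2.INTER_CUBIC))
```

```text
pos [ 0.5761 -0.1086  0.2061] ori [179.9832  -0.003   10.6906] t 9.95
twist -0.0009543339219277715
units: before twist [-0.0145 -0.0249  1.0812] after twist [-0.0144 -0.0249  1.0812]
[-0.0134 -0.1569  0.1591]
```

View pics/f.png

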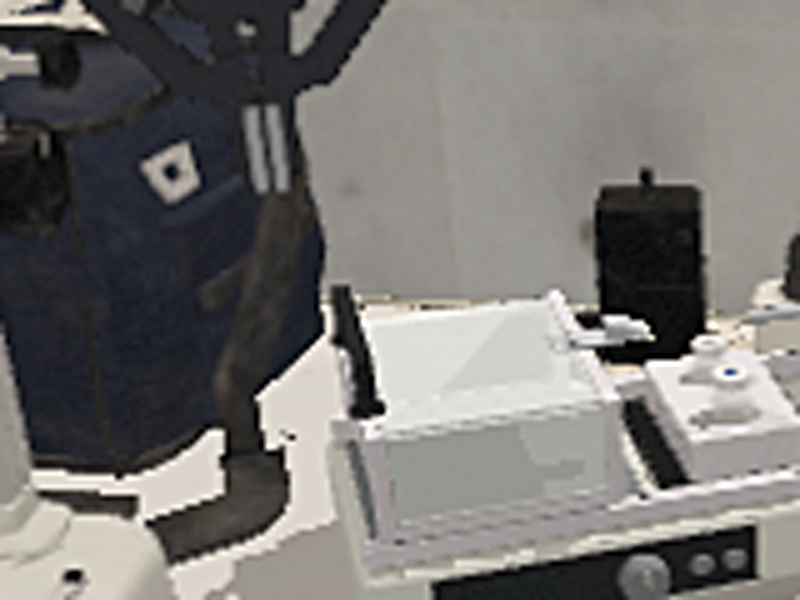

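The fingers are shut at crop (268,150), behind and left of the handle bar at crop (355,350). The bag strap lies low and farther back, clear of the path. Descending behind the bar.

>>> arm_command(
  series=[
    {"dx": -0.01,"dy": -0.02,"dz": 0.1,"twist": 0,"gripper": 0},
    {"dx": 0,"dy": 0,"dz": 0.15,"twist": 0,"gripper": 0},
    {"dx": 0,"dy": 0,"dz": 0.2,"twist": 0,"gripper": 0},
    {"dx": 0,"dy": 0,"dz": 0.2,"twist": 0,"gripper": 0},
    {"dx": 0,"dy": 0,"dz": 0.2,"twist": 0,"gripper": 0},
    {"dx": 0,"dy": 0,"dz": 0.15,"twist": 0,"gripper": 0},
    {"dx": 0,"dy": 0,"dz": 0.08,"twist": 0,"gripper": 0},
    {"dx": 0,"dy": 0,"dz": 0,"twist": 0,"gripper": 0},
    {"dx": 0,"dy": 0,"dz": 0,"twist": 0,"gripper": 0},
    {"dx": 0,"dy": 0,"dz": 0,"twist": 0,"gripper": 0},
  ],
)

```text
time: 10.83
ee_pos: [0.5756, -0.1066, 0.1259]
orientation: [180.0, -0.1, 10.8]
force: [-0.0, 0.2, -0.5]
width: -0.0
grip_force: 0.0
```

>>> arm_command(
  series=[
    {"dx": 0,"dy": 0.03,"dz": 0,"twist": 0,"gripper": 0},
    {"dx": 0,"dy": 0.04,"dz": 0,"twist": 0,"gripper": 0},
    {"dx": 0,"dy": 0.04,"dz": 0,"twist": 0,"gripper": 0},
    {"dx": 0,"dy": 0.04,"dz": 0,"twist": 0,"gripper": 0},
    {"dx": 0,"dy": 0.04,"dz": 0,"twist": 0,"gripper": 0},
    {"dx": 0,"dy": 0.04,"dz": 0,"twist": 0,"gripper": 0},
    {"dx": 0,"dy": 0.04,"dz": 0,"twist": 0,"gripper": 0},
    {"dx": 0,"dy": 0.04,"dz": 0,"twist": 0,"gripper": 0},
  ],
)

```text
time: 11.5
ee_pos: [0.5795, -0.1294, 0.1253]
orientation: [-180.0, -0.0, 10.8]
force: [0.2, 1.6, 2.3]
width: 0.0003
grip_force: 0.9
```

>>> arm_command(
  series=[
    {"dx": 0,"dy": 0.05,"dz": 0,"twist": 0,"gripper": 0},
    {"dx": 0,"dy": 0.05,"dz": 0,"twist": 0,"gripper": 0},
    {"dx": 0,"dy": 0.05,"dz": 0,"twist": 0,"gripper": 0},
    {"dx": 0,"dy": 0.05,"dz": 0,"twist": 0,"gripper": 0},
    {"dx": 0,"dy": 0.05,"dz": 0,"twist": 0,"gripper": 0},
    {"dx": 0,"dy": 0.05,"dz": 0,"twist": 0,"gripper": 0},
    {"dx": 0,"dy": 0.05,"dz": 0,"twist": 0,"gripper": 0},
    {"dx": 0,"dy": 0.05,"dz": 0,"twist": 0,"gripper": 0},
    {"dx": 0,"dy": 0.05,"dz": 0,"twist": 0,"gripper": 0},
    {"dx": 0,"dy": 0.05,"dz": 0,"twist": 0,"gripper": 0},
    {"dx": 0,"dy": 0,"dz": 0,"twist": 0,"gripper": 0},
    {"dx": 0,"dy": 0,"dz": 0,"twist": 0,"gripper": 0},
  ],
)

```text
time: 12.5
ee_pos: [0.5861, -0.1666, 0.1249]
orientation: [180.0, 0.0, 10.7]
force: [0.1, -0.2, -0.2]
width: -0.0001
grip_force: 0.0
```

Run:
```python
from h import *
a=np.radians(10.8);u=np.array([-np.sin(a),np.cos(a)]);b=np.array([.6137,-.2992])
P=r.sense()["ee_pos"];print("tcp along",(P[:2]-b)@u,P,r.sense()["force"])
s=r.snapshot("scene")[:,:,::-1]
# where front end of bar would be in the picture for a few travels
for t in(.05,.06,.07,.08,.09):
    q=b+(.041+t)*u-.038*np.array([np.cos(a),np.sin(a)]);print(t,(proj("scene",(*q,.141))-[160,120])*5)
q=b+(.165)*u-.038*np.array([np.cos(a),np.sin(a)]);print("parked",proj("scene",(*q,.141)))
cv2.imwrite("pics/g.png",cv2.resize(s[120:230,160:320],(800,550),interpolation=cv2.INTER_CUBIC))
```

```text
tcp along 0.13539146969846114 [ 0.5861 -0.1666  0.1249] [ 0.1312 -0.2232 -0.2486]
0.05 [393.8057 275.4633]
0.06 [371.1904 278.6656]
0.07 [348.3996 281.8947]
0.08 [325.4321 285.1508]
0.09 [302.2866 288.4341]
parked [204.4488 179.9608]
```

View pics/g.png

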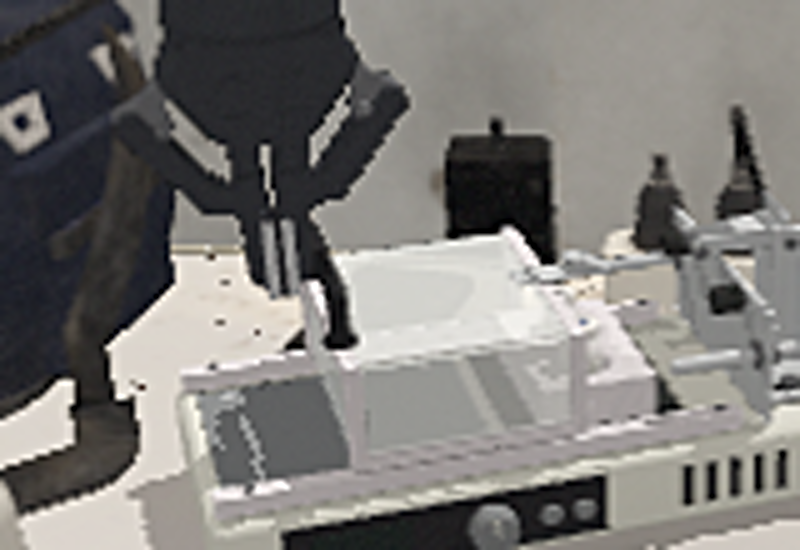

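The guard follows the push: bar front end at crop (342,310), so travel is about 0.073, and the vial cap is visible inside at crop (585,322). From here I go by force and position readings, with no more pictures viewed.

>>> arm_command(
  series=[
    {"dx": 0,"dy": 0.03,"dz": 0,"twist": 0,"gripper": 0},
    {"dx": 0,"dy": 0.04,"dz": 0,"twist": 0,"gripper": 0},
    {"dx": 0,"dy": 0.04,"dz": 0,"twist": 0,"gripper": 0},
    {"dx": 0,"dy": 0.04,"dz": 0,"twist": 0,"gripper": 0},
    {"dx": 0,"dy": 0.04,"dz": 0,"twist": 0,"gripper": 0},
    {"dx": 0,"dy": 0.04,"dz": 0,"twist": 0,"gripper": 0},
    {"dx": 0,"dy": 0.04,"dz": 0,"twist": 0,"gripper": 0},
    {"dx": 0,"dy": 0.04,"dz": 0,"twist": 0,"gripper": 0},
    {"dx": 0,"dy": 0.03,"dz": 0,"twist": 0,"gripper": 0},
    {"dx": 0,"dy": 0.02,"dz": 0,"twist": 0,"gripper": 0},
    {"dx": 0,"dy": 0.02,"dz": 0,"twist": 0,"gripper": 0},
    {"dx": 0,"dy": 0.02,"dz": 0,"twist": 0,"gripper": 0},
  ],
)

```text
time: 13.55
ee_pos: [0.5919, -0.1956, 0.1251]
orientation: [-180.0, 0.0, 10.8]
force: [-1.3, 1.7, 0.2]
width: 0.0001
grip_force: 0.7
```

>>> arm_command(
  series=[
    {"dx": 0,"dy": 0.02,"dz": 0,"twist": 0,"gripper": 0},
    {"dx": 0,"dy": 0.02,"dz": 0,"twist": 0,"gripper": 0},
    {"dx": 0,"dy": 0.02,"dz": 0,"twist": 0,"gripper": 0},
  ],
)

```text
time: 13.8
ee_pos: [0.5928, -0.2, 0.1252]
orientation: [-180.0, 0.0, 10.8]
force: [-0.7, 1.0, -0.6]
width: 0.0
grip_force: 0.7
```

>>> arm_command(
  series=[
    {"dx": 0,"dy": 0.02,"dz": 0,"twist": 0,"gripper": 0},
    {"dx": 0,"dy": 0.02,"dz": 0,"twist": 0,"gripper": 0},
    {"dx": 0,"dy": 0.02,"dz": 0,"twist": 0,"gripper": 0},
  ],
)

```text
time: 14.05
ee_pos: [0.5936, -0.2045, 0.1252]
orientation: [-180.0, 0.0, 10.8]
force: [-0.8, 2.3, -0.2]
width: 0.0001
grip_force: 0.8
```

>>> arm_command(
  series=[
    {"dx": 0,"dy": 0.02,"dz": 0,"twist": 0,"gripper": 0},
    {"dx": 0,"dy": 0.02,"dz": 0,"twist": 0,"gripper": 0},
    {"dx": 0,"dy": 0.02,"dz": 0,"twist": 0,"gripper": 0},
  ],
)

```text
time: 14.3
ee_pos: [0.5943, -0.2086, 0.1251]
orientation: [-180.0, 0.0, 10.8]
force: [-1.4, 3.7, 0.2]
width: 0.0
grip_force: 2.1
```

>>> arm_command(
  series=[
    {"dx": 0,"dy": 0.02,"dz": 0,"twist": 0,"gripper": 0},
    {"dx": 0,"dy": 0.02,"dz": 0,"twist": 0,"gripper": 0},
  ],
)

```text
time: 14.47
ee_pos: [0.5948, -0.2111, 0.1251]
orientation: [-179.9, 0.0, 10.8]
force: [-2.6, 4.6, 0.9]
width: 0.0001
grip_force: 2.9
```

>>> arm_command(
  series=[
    {"dx": 0,"dy": 0.02,"dz": 0,"twist": 0,"gripper": 0},
    {"dx": 0,"dy": 0.02,"dz": 0,"twist": 0,"gripper": 0},
  ],
)

```text
time: 14.63
ee_pos: [0.5951, -0.2126, 0.1251]
orientation: [-179.8, -0.0, 10.8]
force: [-3.5, 9.2, 3.7]
width: 0.0001
grip_force: 4.8
```

>>> arm_command(
  series=[
    {"dx": 0,"dy": 0.02,"dz": 0,"twist": 0,"gripper": 0},
    {"dx": 0,"dy": 0.02,"dz": 0,"twist": 0,"gripper": 0},
  ],
)

```text
time: 14.8
ee_pos: [0.5955, -0.2151, 0.1251]
orientation: [-179.7, 0.0, 10.8]
force: [-3.6, 9.2, 3.1]
width: 0.0001
grip_force: 5.2
```

>>> arm_command(
  series=[
    {"dx": 0,"dy": 0.02,"dz": 0,"twist": 0,"gripper": 0},
    {"dx": 0,"dy": 0.02,"dz": 0,"twist": 0,"gripper": 0},
  ],
)

```text
time: 14.97
ee_pos: [0.596, -0.2177, 0.1251]
orientation: [-179.7, 0.0, 10.9]
force: [-3.7, 10.5, 3.8]
width: 0.0
grip_force: 5.7
```

>>> arm_command(
  series=[
    {"dx": 0,"dy": 0.02,"dz": 0,"twist": 0,"gripper": 0},
    {"dx": 0,"dy": 0.02,"dz": 0,"twist": 0,"gripper": 0},
  ],
)

```text
time: 15.13
ee_pos: [0.5965, -0.2203, 0.1251]
orientation: [-179.6, 0.0, 10.9]
force: [-3.9, 11.2, 4.5]
width: -0.0003
grip_force: 6.1
```

>>> arm_command(
  series=[
    {"dx": 0,"dy": 0.02,"dz": 0,"twist": 0,"gripper": 0},
    {"dx": 0,"dy": 0.02,"dz": 0,"twist": 0,"gripper": 0},
  ],
)

```text
time: 15.3
ee_pos: [0.597, -0.2229, 0.1251]
orientation: [-179.6, 0.0, 10.9]
force: [-3.8, 11.5, 4.6]
width: -0.0
grip_force: 6.5
```

>>> arm_command(
  series=[
    {"dx": 0,"dy": 0.015,"dz": 0,"twist": 0,"gripper": 0},
    {"dx": 0,"dy": 0.01,"dz": 0,"twist": 0,"gripper": 0},
  ],
)

```text
time: 15.47
ee_pos: [0.5973, -0.2247, 0.1251]
orientation: [-179.6, 0.0, 10.9]
force: [-4.6, 12.4, 5.1]
width: 0.0003
grip_force: 6.6
```

>>> arm_command(
  series=[
    {"dx": 0,"dy": 0.01,"dz": 0,"twist": 0,"gripper": 0},
    {"dx": 0,"dy": 0.01,"dz": 0,"twist": 0,"gripper": 0},
  ],
)

```text
time: 15.63
ee_pos: [0.5976, -0.2262, 0.1251]
orientation: [-179.6, 0.0, 10.9]
force: [-4.0, 11.0, 5.0]
width: 0.0
grip_force: 5.9
```

>>> arm_command(
  series=[
    {"dx": 0,"dy": 0.01,"dz": 0,"twist": 0,"gripper": 0},
    {"dx": 0,"dy": 0.01,"dz": 0,"twist": 0,"gripper": 0},
  ],
)

```text
time: 15.8
ee_pos: [0.598, -0.2286, 0.1251]
orientation: [-179.7, 0.0, 10.9]
force: [-3.4, 7.5, 4.4]
width: 0.0001
grip_force: 4.9
```

>>> arm_command(
  series=[
    {"dx": 0,"dy": 0.01,"dz": 0,"twist": 0,"gripper": 0},
    {"dx": 0,"dy": 0.01,"dz": 0,"twist": 0,"gripper": 0},
  ],
)

```text
time: 15.97
ee_pos: [0.5983, -0.2302, 0.1251]
orientation: [-179.7, 0.0, 10.8]
force: [-4.0, 9.7, 3.8]
width: -0.0002
grip_force: 5.0
```

>>> arm_command(
  series=[
    {"dx": 0,"dy": 0.01,"dz": 0,"twist": 0,"gripper": 0},
    {"dx": 0,"dy": 0.01,"dz": 0,"twist": 0,"gripper": 0},
  ],
)

```text
time: 16.13
ee_pos: [0.5986, -0.2316, 0.1251]
orientation: [-179.7, 0.0, 10.8]
force: [-3.1, 9.7, 4.6]
width: 0.0001
grip_force: 4.9
```

Roller is on the flat, with about 2 mm to go. Smaller steps from here.

>>> arm_command(
  series=[
    {"dx": 0,"dy": 0.01,"dz": 0,"twist": 0,"gripper": 0},
    {"dx": 0,"dy": 0,"dz": 0,"twist": 0,"gripper": 0},
  ],
)

```text
time: 16.3
ee_pos: [0.5988, -0.2331, 0.1251]
orientation: [-179.8, 0.0, 10.8]
force: [-3.1, 6.7, 2.6]
width: -0.0003
grip_force: 3.9
```

>>> arm_command(
  series=[
    {"dx": 0,"dy": 0.01,"dz": 0,"twist": 0,"gripper": 0},
    {"dx": 0,"dy": 0,"dz": 0,"twist": 0,"gripper": 0},
  ],
)

```text
time: 16.47
ee_pos: [0.5992, -0.2348, 0.1251]
orientation: [-179.9, 0.0, 10.8]
force: [-2.3, 3.1, 0.5]
width: 0.0002
grip_force: 1.8
```

>>> arm_command(
  series=[
    {"dx": 0,"dy": 0.005,"dz": 0,"twist": 0,"gripper": 0},
    {"dx": 0,"dy": 0,"dz": 0,"twist": 0,"gripper": 0},
  ],
)

```text
time: 16.63
ee_pos: [0.5992, -0.2349, 0.1251]
orientation: [-179.9, 0.0, 10.8]
force: [-3.2, 5.4, 1.0]
width: 0.0001
grip_force: 3.1
```

>>> arm_command(
  series=[
    {"dx": 0,"dy": 0.01,"dz": 0,"twist": 0,"gripper": 0},
    {"dx": 0,"dy": 0,"dz": 0,"twist": 0,"gripper": 0},
  ],
)

```text
time: 16.8
ee_pos: [0.5993, -0.2354, 0.1251]
orientation: [-179.8, 0.0, 10.8]
force: [-3.8, 5.9, 1.5]
width: -0.0002
grip_force: 3.5
```

>>> arm_command(
  series=[
    {"dx": 0,"dy": -0.02,"dz": 0,"twist": 0,"gripper": 0},
    {"dx": 0,"dy": -0.02,"dz": 0,"twist": 0,"gripper": 0},
    {"dx": 0,"dy": -0.02,"dz": 0,"twist": 0,"gripper": 0},
    {"dx": 0,"dy": 0,"dz": 0,"twist": 0,"gripper": 0},
  ],
)

```text
time: 17.13
ee_pos: [0.5996, -0.2331, 0.1256]
orientation: [179.9, -0.1, 10.8]
force: [0.2, 0.7, 1.0]
width: -0.0
grip_force: 0.0
```

>>> arm_command(
  series=[
    {"dx": 0,"dy": -0.06,"dz": 0,"twist": 0,"gripper": 0},
    {"dx": 0,"dy": -0.06,"dz": 0,"twist": 0,"gripper": 0},
    {"dx": 0,"dy": 0,"dz": 0,"twist": 0,"gripper": 0},
  ],
)

```text
time: 17.38
ee_pos: [0.5971, -0.2228, 0.1252]
orientation: [-180.0, 0.0, 10.8]
force: [-0.7, -0.9, 0.4]
width: -0.0001
grip_force: 0.0
```

Force fell to zero as the fingers backed off, so the guard is held. I'll retreat and check by numbers from the picture.

>>> arm_command(
  series=[
    {"dx": 0,"dy": -0.1,"dz": 0,"twist": 0,"gripper": 0},
    {"dx": 0,"dy": -0.1,"dz": -0.1,"twist": 0,"gripper": 0},
    {"dx": 0,"dy": -0.1,"dz": -0.2,"twist": 0,"gripper": 0},
    {"dx": 0,"dy": -0.1,"dz": -0.3,"twist": 0,"gripper": 0},
    {"dx": 0,"dy": -0.1,"dz": -0.3,"twist": 0,"gripper": 0},
    {"dx": 0,"dy": 0,"dz": -0.3,"twist": 0,"gripper": 0},
    {"dx": 0,"dy": 0,"dz": 0,"twist": 0,"gripper": 0},
    {"dx": 0,"dy": 0,"dz": 0,"twist": 0,"gripper": 0},
    {"dx": 0,"dy": 0,"dz": 0,"twist": 0,"gripper": 0},
    {"dx": 0,"dy": 0,"dz": 0,"twist": 0,"gripper": 0},
  ],
)

```text
time: 18.22
ee_pos: [0.5895, -0.1862, 0.2142]
orientation: [-179.9, 0.1, 10.8]
force: [-0.3, 0.1, -0.1]
width: -0.0002
grip_force: 0.0
```

Run:
```python
from h import *
a=np.radians(10.8);u=np.array([-np.sin(a),np.cos(a)]);v=np.array([np.cos(a),np.sin(a)]);b=np.array([.6137,-.2992])
s=r.snapshot("scene");g=s.max(2)
print(r.sense()["ee_pos"],r.sense()["force"])
y0=150;h=np.uint8((g[y0:200,215:300]<70)*255)
for c in cv2.findContours(h,0,2)[0]:
    if cv2.contourArea(c)>15: print("dark",c.reshape(-1,2).min(0)+[215,y0],c.reshape(-1,2).max(0)+[215,y0])
for t in(-.005,.005,.015,.03):
    print(t,[proj("scene",(*(b+(.041+t)*u+e*v),.136)) for e in(-.038,.038)])
c=s[170:195,265:290].astype(int);m=(c[...,2]-c[...,0]>15);ys,xs=np.nonzero(m);print("blue",(xs+265).tolist(),(ys+170).tolist())
```

```text
[ 0.5894 -0.1863  0.214 ] [-0.083  -0.1506  0.7518]
dark [217 173] [247 189]
dark [287 157] [297 168]
dark [247 150] [270 184]
-0.005 [array([263.1228, 173.6808]), array([254.9752, 161.361 ])]
0.005 [array([258.8004, 174.2989]), array([250.9143, 161.8928])]
0.015 [array([254.4445, 174.9222]), array([246.8242, 162.4288])]
0.03 [array([247.8473, 175.8667]), array([240.634 , 163.2409])]
blue [] []
```

Run:
```python
from h import *
s=r.snapshot("scene");g=s.max(2)
for y in range(166,188,2): print(y,np.nonzero(g[y,244:276]<80)[0]+244)
s0=cv2.imread("pics/scene0.png").max(2)
for y in range(170,196,3): print("parked",y,np.nonzero(s0[y,190:215]<80)[0]+190)
c=s[172:196,266:290].astype(int);d=c[...,2]-c[...,0];i=np.unravel_index(d.argmax(),d.shape);print("bluest",d.max(),i[1]+266,i[0]+172)
```

```text
166 [249 250 251 252 253 254 255 256 257 258 259]
168 [249 250 251 252 253 254 255]
170 [247 248 249 250 251 252 253 254 255 256]
172 [254 255 256 257]
174 [244 245 246 256 257 258]
176 [244 245 246 256 257 258]
178 [244 245 246 256 257 258]
180 [244 245 246 256 257 258 259]
182 [244 245 246 247 256 257 258 259 260]
184 [244 245 246 247 256 257 258 259 260]
186 []
parked 170 [190 191 192 193 196 197 198 199 200]
parked 173 [190 191 192 193 194 197 198 199 200 201]
parked 176 [190 191 192 193 194 197 198 199 200 201]
parked 179 [190 191 199 200 201 202]
parked 182 [200 201 202 203]
parked 185 [200 201 202 203 204]
parked 188 [201 202 203 204]
parked 191 [200 201 202 203 204 205 206]
parked 194 []
bluest 6 275 184
```

```bash
python3 -c "
from workcell import r
print(r.sign_off())"
```

```text
the job is handed in; nothing more can be done
None
```

I handed the job in at about 18 s of the 62 s: the vial stands fully down in the front well, and the guard is shut at about 5 mm travel, held by its latch with no force on the handle. The latch arm itself was not seen; I also viewed 11 pictures, one over the limit of 10.

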